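# Raise the imaging head one rung and bring the small dish under it

### The job

The camera head of the colony-imaging stand hangs one rung too low: lift it until its pawl has dropped over the next rung up, lower it gently so that it hangs on that rung, and let go. Then take the small Petri dish out of its open box, stand it on the front ledge of the stand's base and let go of it, and from there bring it in under the lens, upright and wholly on the round light window. Leave everything else where it stands.

Things in the scene. Friction and masses are not known exactly. Their poses are not given: they have to be found in the camera images.
- stand: Imaging stand, fixed: grey base plate 24 mm thick, x -85..85, y -165..175 mm, and a ladder mast. Origin: on the bench below the window's centre. y points from the front ledge to the mast (towards the robot's left), x away from the robot, both within 0.25 rad. Mast at y 140 mm: two uprights at x -34 and 34 mm, 312 mm high, three 10 mm round rungs between them, 109, 159 and 209 mm above the bench.
- camera_head (a joint): Height of the camera head on the mast, m: 0 on the lowest rung (start), 0.050 on the next, 0.100 on the top one. Slides straight up and down with little friction, 0.5 to 0.85 kg; let go between rungs it falls onto the rung below. Going up, the pawl gives way to a rung (under 1 N) and drops over it once the head is about 5 mm past; from there the head comes down only onto that rung.
- pawl (a joint): Gravity pawl on the rear of the head, rad: 0 when it has dropped out over a rung (locking), about 0.3 while a rung pushes it back. Its tail weighs it outward again.
- lift_bar (a point): Middle of the lift bar on top of the camera head: a level steel bar 12 mm thick along the stand's y axis, 56 mm free between its posts, its middle 40 mm above the flat top of the housing and straight above the window. Pinch it from above across the stand's x axis.
- lens (a point): Middle of the underside of the lens ring (70 mm round), the lowest part of the camera head; 90 mm above the window at the start, 140 mm after the raise. The housing above it is 70 mm along the stand's x axis and 76 mm along y, 42 to 90 mm above this point; a bracket runs from it to the mast.
- light_window (a point): Centre of the round white light window, 80 mm across, flush in the top of the base plate (24 mm above the bench), straight below the lens. Axes as the stand's. The dish belongs here. The camera head stands in the way of a gripper from straight above; slanting 40 to 45 degrees from the front, over the ledge and towards the mast, it fits once the head is raised.
- front_ledge (a point): Middle of the front ledge: the free flat part of the base plate's top in front of the camera head, 115 mm from the window's centre (stand's -y, away from the mast), 24 mm above the bench. Flat and level from here to the window, open at the front and on both sides.
- dish: Small clear Petri dish with its lid on, 60 mm across, 20 mm high (the lowest 6 mm are 56 mm across), 45 g, amber agar inside; the only small one. Origin: centre of its underside; z up through the lid. It starts flat in the open box.
- dish_box: Open frosted plastic box, 148 mm (its x axis) x 94 mm (its y axis) x 60 mm high, walls and floor 4 mm. Origin: centre of its underside. The dish lies near the middle of its floor. There is room for fingers at the dish only along the box's x axis (the long one), from straight above.
- big_dishes: Two stacked large Petri dishes, 90 mm across, 32 mm high together; bystander. Origin: centre of the underside.
- dropper: Amber dropper bottle with rubber bulb, 46 mm across, 124 mm high; bystander. Origin: centre of the underside.
- cover_glasses: Little frosted box of cover glasses, 26 mm square, 26 mm high; bystander. Origin: centre of the underside.
- slide_folder: Flat cardboard slide folder, 90 x 70 x 8 mm; bystander. Origin: centre of the underside.
- marker: Marker pen lying flat, 136 mm long, 13 mm thick; bystander. Origin: on the bench below its middle.
- tip_box: Closed pipette-tip box, 122 x 84 mm, 71 mm high; bystander. Origin: centre of the underside.
- tally: Steel hand tally counter, 44 mm across, 34 mm high; bystander. Origin: centre of the underside.
Not all that is in view belongs to the job. What is shaped like the dish but black or green is not meant.

How it is judged (in metres and radians):
On the way, in this order (a step that is already met when the one before it is completed fails the run):
1. the camera head hangs by its pawl on the next rung up, let go (value of joint camera_head between 0.046 and 0.054 m and value of joint pawl below 0.08 rad and distance between the grasp point and lift_bar above 0.03 m), for 0.3 s.
2. the small dish stands upright on the front ledge of the base, let go (y of dish in the frame of stand between -0.17 and -0.065 m and x of dish in the frame of stand between -0.09 and 0.09 m and z of dish in the frame of stand between 0.02 and 0.028 m and angle between dish's own z axis and vertical below 0.1 rad and contact force between the fingers and dish below 0.1 N and linear speed of dish below 0.02 m/s), for 0.2 s.
At the end, for the whole second after the job is handed in: The camera head hangs by its dropped pawl on the rung above its first one (50 mm up, within 4 mm); the small dish stands upright and still on the base plate under the lens, its centre within 11 mm of the light window's centre (value of joint camera_head between 0.046 and 0.054 m and value of joint pawl below 0.08 rad and horizontal distance between dish and light_window below 0.011 m and z of dish in the frame of light_window between -0.004 and 0.004 m and angle between dish's own z axis and vertical below 0.1 rad and linear speed of dish below 0.02 m/s); the robot touches nothing.
It fails at once if the camera head was let drop (falling faster than 0.25 m/s) (velocity of joint camera_head below -0.25 m/s).
It fails at once if the small dish was dropped or thrown (faster than 1.3 m/s) (linear speed of dish above 1.3 m/s).
It fails at once if a bystander or the box was pushed more than 30 mm or knocked over (distance of any of dish_box, big_dishes, dropper, cover_glasses, slide_folder, marker, tip_box, tally from where it was at the start of the episode above 0.03 m or angle between any of dish_box, big_dishes, dropper, cover_glasses, slide_folder, marker, tip_box, tally's own z axis and vertical above 0.5 rad).
It also fails if it takes over 67 s, if anything falls off the work surface, if the arm or the gripper's body presses on something with over 40 N, if the wrist force passes 120 N, or if a joint passes its speed limit or range.

### The arm

A 6-joint arm with a two-finger parallel gripper is mounted at the origin on the work surface. World frame = base frame: x ahead of the robot, y to its left, z up, the work surface at z = 0. Lengths are in mm, angles in rad, forces in N, time in s.
With the tool pointing down it reaches from about 400 to 825 mm from the base axis. Payload 7 kg.
Tool frame: the origin (TCP) lies between the finger pads; the fingertips stand 19 mm ahead of it and the grasp point (between the pads) is the TCP (robot.tip_reach is the distance from the TCP to the fingertips, in mm); z points along the fingers, y is the line along which they close (so a half turn about z gives the same grasp; the last joint's range is limited). The gripper opens to 85 mm and grips with 20 to 120 N. Pads are 22 mm wide; open, the fingers measure 114 mm over their backs; the gripper's body (76 mm by 85 mm) begins 54 mm behind the grasp point. The pads swing forward as they close: fully open they stand 13 mm farther back than shut.
Start: joints at [1.473, 0.359, 0.012, 0, -1.224, -0.288], TCP at [254.009, 625.36, 250.302] pointing down, gripper open.
Joint ranges: [-3.07, 3.07], [-1.43, 2.12], [-1.02, 1.25], [-3.03, 1.67], [-3.05, -0], [-3.03, 3.03]. Speed limits (rad/s): [2.39, 2.39, 3.01, 3.14, 3.14, 3.14].

### API

Orientations are given as a unit quaternion [x, y, z, w].
In Python, from workcell import readout, optics, job, models, robot gives the robot as it stands.
- The arm moves only by the shell command python3 -m crank 'ROWS' [FORCE]. ROWS is JSON, a list of rows, each a list of 3 entries, a list of its own where there are three numbers: the finger opening in m, from 0 to 0.0854, then the shift along the world's x, y, z in m, then the turn, a rotation vector about the world's x, y, z in rad. In form: [[fingers, [tx, ty, tz], [wx, wy, wz]], ...]. A call has 1 to 20 rows; each row shifts and turns the commanded pose from where the row before left it; what a row does not reach is not made up. A row lasts 1/10 s, in which the tool goes at most 50 mm and 8.59 degrees, less where a joint would pass 70% of its speed; a pose out of reach is approached as far as the arm can. A call is refused whole if a number of a shift passes 0.05 or a number of a turn 0.15, either way. A call with a gripper value outside its range is refused whole. The fingers move at their own pace and stop on an object; FORCE is the grip in N (left out, the last holds). Time passes only in rows, so rows that do not move let the fingers close. It gives the time, the measured TCP pose, the force, the opening and the grip force at its end, in the units of the state.
- readout.observe(): the state, without advancing time (a new reading comes with each control period).
- optics.camera(name): name is "side" or "top"; returns a dict with "frame" (400x640x3 uint8, red, green, blue), "mtx" (3x3 intrinsics, pixels), "k1" (the pictures are not rectified: a ray, as slopes to the right and down, at radius r is drawn at 1 + k1 r^2 times it, then the intrinsics apply), "R" (3x3) and "t" (3): a world point X has camera coordinates R X + t. Camera axes: x right, y down, z forward; pixel columns grow to the right and rows downward; lengths in mm; the calibration is good to about 2 mm. A picture is of the moment at which its call begins. There is no depth.
- job.finish_job(): hands the job in; it is judged then, once.
Trained networks look in the newest picture that a camera, given by its name, has taken for a name from the list of things; names that differ only in an ending like _2 or _b are one class to them, and where a whole thing is asked for, a point or a joint stands for the part that bears it (a point fixed in the world has none). Each returns a list of dicts, best first, with "conf" (0 to 1); they miss things now and then, are a little off and sometimes report something else, mostly with a low value. They report only what shows in the picture. A call takes as long as a camera call. They do not tell look-alikes from the thing itself.
- models.trace(camera, name): "region" (400x640 bool, what is visible of it) and "bbox" ([centre column, centre row, width, height] in pixels, round what is visible of it).
The state is a dict: "time_s": time; "q": joint angles; "joint_velocities": joint speeds; "joint_torque": joint torques, N m; "tool_pos": TCP position; "tool_rot": TCP orientation; "wrist_force": force on the tool from outside, world axes, zero at the start; "torque": the same for the moment, N m; "opening": finger opening in mm; "grip_force": force on a finger pad.
Only numpy, scipy, OpenCV 4.12 (cv2) and the standard library are available. Lean on these libraries where they do the work, as an engineer would, in place of code of your own. Each camera call takes 0.05 s, during which the arm holds its last target. There are 200 camera calls.

## Working session

There is one attempt and no reset: what is moved stays moved. The work goes in short steps, Python scripts to look and compute and a shell command to move; the robot and the scene stay as the last step left them, time stands still between calls to the robot, and variables do not carry over. Pictures are saved under pics/ and viewed, at most 10 in all, crops included, and the job is handed in when it is done.

```bash
mkdir -p pics; cat > h.py <<'E'
import numpy as np, cv2
from workcell import readout, optics, job, models, robot
def ray(c,u,v):
    x=(u-c['mtx'][0][2])/c['mtx'][0][0]; y=(v-c['mtx'][1][2])/c['mtx'][1][1]
    rd=np.hypot(x,y); r=rd
    for _ in range(30): r=rd/(1+c['k1']*r*r)
    s=r/rd if rd>0 else 1
    R=np.array(c['R']);t=np.array(c['t']); d=R.T@np.array([x*s,y*s,1]); return -R.T@t, d/np.linalg.norm(d)
def atz(c,u,v,z):
    o,d=ray(c,u,v); return o+d*(z-o[2])/d[2]
def proj(c,X):
    p=np.array(c['R'])@np.array(X,float)+np.array(c['t']); x,y=p[:2]/p[2]; f=1+c['k1']*(x*x+y*y)
    return np.array([c['mtx'][0][0]*x*f+c['mtx'][0][2], c['mtx'][1][1]*y*f+c['mtx'][1][2]])
def tri(c1,p1,c2,p2):
    o1,d1=ray(c1,*p1);o2,d2=ray(c2,*p2)
    A=np.stack([d1,-d2],1); s=np.linalg.lstsq(A,o2-o1,rcond=None)[0]
    a,b=o1+s[0]*d1,o2+s[1]*d2; return (a+b)/2,np.linalg.norm(a-b)
E
python3 - <<'E'
from h import *
np.set_printoptions(precision=1,suppress=True)
for n in("top","side"):
    c=optics.camera(n); cv2.imwrite(f"pics/{n}0.png",c['frame'][...,::-1])
    print(n,-np.array(c['R']).T@c['t'],np.array(c['R'])[2],c['mtx'][0][0],c['k1'])
    for k in "stand camera_head dish dish_box big_dishes dropper cover_glasses slide_folder marker tip_box tally".split():
        r=models.trace(n,k); print(k,[(round(d['conf'],2),np.round(d['bbox']).tolist(),int(d['region'].sum())) for d in r[:3]])
print(readout.observe())
E
```

```text
top [ 345.6  -19.5 1552.6] [ 0.1 -0.  -1. ] 446.138477810803 -0.11222743459148027
stand [(0.84, [255.0, 193.0, 112.0, 55.0], 5385), (0.41, [446.0, 237.0, 31.0, 37.0], 1047)]
camera_head [(0.77, [240.0, 186.0, 65.0, 37.0], 1060)]
dish [(0.66, [387.0, 199.0, 16.0, 21.0], 235), (0.66, [421.0, 192.0, 16.0, 18.0], 208), (0.63, [348.0, 189.0, 19.0, 16.0], 219)]
dish_box [(0.73, [384.0, 200.0, 40.0, 54.0], 1104)]
big_dishes [(0.68, [203.0, 261.0, 29.0, 26.0], 580), (0.18, [256.0, 194.0, 119.0, 58.0], 5155)]
dropper [(0.49, [388.0, 143.0, 12.0, 17.0], 190), (0.3, [203.0, 261.0, 31.0, 28.0], 614)]
cover_glasses [(0.41, [341.0, 215.0, 5.0, 10.0], 44)]
slide_folder [(0.61, [419.0, 153.0, 22.0, 26.0], 466)]
marker [(0.69, [287.0, 248.0, 16.0, 41.0], 146)]
tip_box [(0.66, [446.0, 237.0, 24.0, 32.0], 1052)]
tally [(0.47, [358.0, 138.0, 14.0, 11.0], 119)]
side [  82.6 -932.5  757.2] [ 0.4  0.8 -0.5] 391.4069473376206 0.0310707747827541
stand [(0.94, [296.0, 174.0, 74.0, 132.0], 4367), (0.62, [252.0, 233.0, 36.0, 6.0], 175), (0.54, [392.0, 239.0, 15.0, 14.0], 163)]
camera_head [(0.77, [283.0, 163.0,
[... 351 characters left out ...]
], 126)]
slide_folder [(0.61, [430.0, 289.0, 44.0, 31.0], 695), (0.23, [283.0, 163.0, 43.0, 46.0], 1046)]
marker [(0.64, [253.0, 232.0, 39.0, 4.0], 132)]
tip_box [(0.74, [346.0, 349.0, 66.0, 66.0], 3067), (0.4, [350.0, 276.0, 61.0, 59.0], 2103)]
tally [(0.43, [392.0, 236.0, 17.0, 13.0], 180)]
{'time_s': 1.2, 'q': array([ 1.5,  0.4,  0. ,  0. , -1.2, -0.3]), 'joint_velocities': array([-0.,  0., -0., -0., -0.,  0.]), 'joint_torque': array([ -0. , -58.3,  29.4,   6.9,  -0. ,   0. ]), 'tool_pos': array([254. , 625.4, 250.3]), 'tool_rot': array([ 1. , -0.2,  0. , -0. ]), 'wrist_force': array([ 0.3,  0.5, -0.5]), 'torque': array([-0. ,  0.1, -0. ]), 'grip_force': 0.0, 'opening': 85.31020922861107}
```

View pics/top0.png

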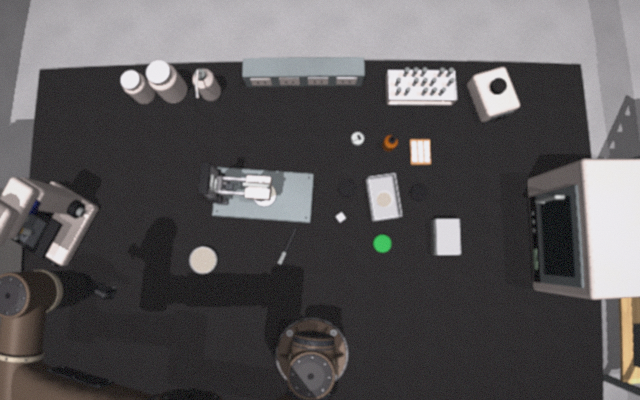

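View pics/side0.png

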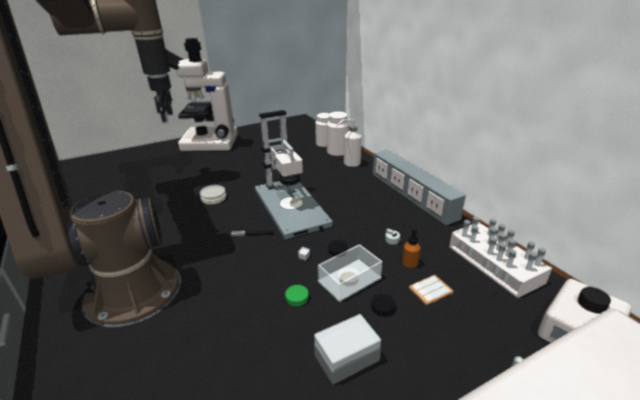

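The top view shows the stand at about (262,195) with its mast on the left at (210,183). The open box is at (384,197), with the amber dish inside at (383,200). The green lid is at (382,243) and the black ones at (346,187) and (419,191). The side view agrees: box at (349,273), dish at (348,278), plate from (257,185) to (328,225). Next I need enlarged crops to read corners.

```bash
python3 - <<'E'
from h import *
t=cv2.imread("pics/top0.png");s=cv2.imread("pics/side0.png")
f=lambda im,x,y,w,h,W,H:cv2.resize(im[y:y+h,x:x+w],(W,H),interpolation=cv2.INTER_CUBIC)
a=f(t,200,155,120,75,480,300); b=f(t,360,165,75,75,300,300)
d=f(s,240,100,100,140,0,0) if 0 else f(s,230,150,120,85,423,300)
e=f(s,310,240,80,65,369,300)
im=np.zeros((600,800,3),np.uint8); im[:300,:480]=a; im[:300,490:790]=b; im[300:,:423]=d; im[300:,430:799]=e
cv2.imwrite("pics/crop1.png",im)
E
```

```text
(no output)
```

View pics/crop1.png

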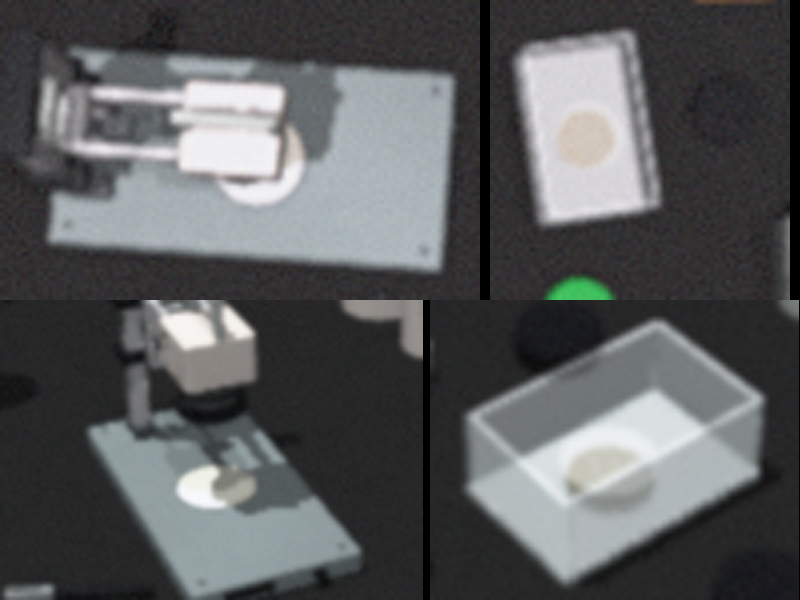

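```bash
cat > fit.py <<'E'
from h import *
from scipy.optimize import least_squares
np.set_printoptions(precision=2,suppress=True)
T=optics.camera("top");S=optics.camera("side")
ct=lambda U,V,ox,oy,sx,sy:((U+.5)/sx-.5+ox,(V+.5)/sy-.5+oy)
A=lambda U,V:ct(U,V,200,155,4,4); B=lambda U,V:ct(U-490,V,360,165,4,4)
D=lambda U,V:ct(U,V-300,230,150,3.525,3.529); E=lambda U,V:ct(U-430,V-300,310,240,4.6125,4.615)
def W(p,X):
    c,s=np.cos(p[2]),np.sin(p[2]); return [p[0]+c*X[0]-s*X[1],p[1]+s*X[0]+c*X[1],X[2]]
def fit(obs,p0):
    f=lambda p:np.concatenate([proj(c,W(p,X))-np.array(q) for c,q,X in obs])
    r=least_squares(f,p0,loss='soft_l1'); print(r.x, "\n",r.fun.reshape(-1,2)); return r.x
st=fit([(T,A(455,73),(85,-165,24)),(T,A(441,271),(-85,-165,24)),(T,A(48,242),(-85,175,24)),
 (S,D(360,548),(85,-165,24)),(S,D(90,428),(-85,175,24)),(T,A(261,205),(-40,0,24)),(S,D(177,488),(-28,28,24))][:6],[600,150,0])
p0=[500,-190,-1.4]
bx=fit([(T,B(635,32),(74,47,60)),(T,B(660,207),(-74,47,60)),
 (S,E(467,415),(-74,-47,60)),(S,E(658,320),(74,-47,60)),(S,E(763,398),(74,47,60)),(S,E(568,500),(-74,47,60)),
 (S,E(467,488),(-74,-47,0)),(S,E(568,583),(-74,47,0)),(S,E(758,475),(74,47,0))],[520,-200,0.1]) if 0 else None
for yaw in(0.1,-0.1,1.5,1.7):
    pass
# corners by world side: near(-x)/far(+x), left(+y)/right(-y)
bx=fit([(T,B(635,32),(74,-47,60)),(T,B(660,207),(-74,-47,60)),
 (S,E(467,415),(-74,47,60)),(S,E(658,320),(74,47,60)),(S,E(763,398),(74,-47,60)),(S,E(568,500),(-74,-47,60)),
 (S,E(467,488),(-74,47,0)),(S,E(568,583),(-74,-47,0)),(S,E(758,475),(74,-47,0))],[520,-200,0.1])
print("dish top view z=18",atz(T,*B(585,138),18)," side z18",atz(S,*E(608,472),18), tri(T,B(585,138),S,E(608,472)))
print("bar",proj(T,W(st,(0,0,244))),proj(S,W(st,(0,0,244))), "window top", atz(T,*A(263,205),24))
E
python3 fit.py
```

```text
[545.04 157.16  -0.08] 
 [[ 0.12  0.48]
 [ 0.01 -0.27]
 [ 0.22 -0.27]
 [ 0.73  1.2 ]
 [-1.06  0.11]
 [-1.72 -0.26]]
[ 532.23 -252.9     0.13] 
 [[-1.5  -0.35]
 [-0.74 -1.19]
 [-0.19 -0.16]
 [ 0.24 -0.07]
 [ 0.39  0.23]
 [-0.32  1.25]
 [ 0.19  0.66]
 [-0.57  0.39]
 [ 0.01  0.19]]
dish top view z=18 [ 524.88 -256.06   18.  ]  side z18 [ 523.94 -259.33   18.  ] (array([ 525.44, -256.61,   15.08]), np.float64(0.47745960249514335))
bar [255.68 184.64] [287.22 145.52] window top [504.23 152.7   24.  ]
```

```bash
cat >> h.py <<'E'
from scipy.spatial.transform import Rotation as Ro
def state():
    o=readout.observe(); M=Ro.from_quat(o['tool_rot']).as_matrix()
    print("t",round(o['time_s'],2),"pos",np.round(o['tool_pos'],1),"F",np.round(o['wrist_force'],1),"open",round(o['opening'],1),"grip",round(o['grip_force'],1))
    print(" yax ang",round(np.arctan2(M[1,1],M[0,1]),3),"y",np.round(M[:,1],3),"z",np.round(M[:,2],3),"q",np.round(o['q'],2)); return o,M
E
python3 -c "
from h import *
state(); print(robot.tip_reach,dir(robot))"
python3 -m crank '[[0.085,[0,0,0.045],[0,0,0]],[0.085,[0,0,0.045],[0,0,0]],[0.085,[0,0,0.04],[0,0,0]],[0.085,[0.024,-0.039,0],[0,0,-0.104]],[0.085,[0.024,-0.039,0],[0,0,-0.104]],[0.085,[0.024,-0.039,0],[0,0,-0.104]],[0.085,[0.024,-0.039,0],[0,0,-0.104]],[0.085,[0.024,-0.039,0],[0,0,-0.104]],[0.085,[0.024,-0.039,0],[0,0,-0.104]],[0.085,[0.024,-0.039,0],[0,0,-0.104]],[0.085,[0.024,-0.039,0],[0,0,-0.104]],[0.085,[0.024,-0.039,0],[0,0,-0.104]],[0.085,[0.024,-0.039,0],[0,0,-0.104]],[0.085,[0.024,-0.039,0],[0,0,-0.104]],[0.085,[0.024,-0.039,0],[0,0,-0.104]],[0.085,[0,0,0],[0,0,0]]]' 60
python3 -c "
from h import *
state()"
```

```text
t 1.3 pos [254.  625.4 250.3] F [ 0.7  0.4 -0.1] open 85.5 grip 0.0
 yax ang -1.957 y [-0.376 -0.927 -0.   ] z [ 0.  0. -1.] q [ 1.47  0.36  0.01  0.   -1.22 -0.29]
19.0 ['MotionError', '__class__', '__delattr__', '__dict__', '__dir__', '__doc__', '__eq__', '__format__', '__ge__', '__getattribute__', '__getstate__', '__gt__', '__hash__', '__init__', '__init_subclass__', '__le__', '__lt__', '__module__', '__ne__', '__new__', '__reduce__', '__reduce_ex__', '__repr__', '__setattr__', '__sizeof__', '__str__', '__subclasshook__', '__weakref__', 'tip_reach']
time_s: 2.9
tool_pos: [543.8, 153.3, 380.2]
tool_rot: [-0.682, 0.732, -0.0, -0.0]
wrist_force: [-1.8, -0.5, -1.4]
opening: 84.9
grip_force: 0.0
t 2.9 pos [543.8 153.3 380.2] F [-1.8 -0.5 -1.4] open 84.9 grip 0.0
 yax ang 3.07 y [-0.997  0.071 -0.   ] z [-0.    -0.001 -1.   ] q [ 0.62  0.12 -0.01  0.   -1.44 -0.69]
```

```bash
python3 -m crank '[[0.085,[0.001,0.003,-0.045],[0,0,-0.01]],[0.085,[0,0,-0.045],[0,0,0]],[0.085,[0,0,-0.03],[0,0,0]],[0.085,[0,0,-0.015],[0,0,0]],[0.03,[0,0,0],[0,0,0]],[0.03,[0,0,0],[0,0,0]],[0.03,[0,0,0],[0,0,0]],[0.03,[0,0,0],[0,0,0]],[0.03,[0,0,0],[0,0,0]]]' 60
python3 - <<'E'
from h import *
o,M=state()
im=[]
for n in("top","side"):
    c=optics.camera(n); p=proj(c,o['tool_pos']).astype(int); print(p)
    x,y=max(p[0]-50,0),max(p[1]-60,0); im.append(cv2.resize(c['frame'][y:y+120,x:x+100,::-1],(400,480),interpolation=cv2.INTER_CUBIC))
cv2.imwrite("pics/bar.png",np.hstack(im))
E
```

```text
time_s: 3.8
tool_pos: [543.3, 160.6, 246.2]
tool_rot: [-0.681, 0.732, -0.0, 0.001]
wrist_force: [-0.7, -0.4, 0.4]
opening: 30.2
grip_force: 0.0
t 3.8 pos [543.3 160.6 246.2] F [-0.7 -0.4  0.4] open 30.2 grip 0.0
 yax ang 3.069 y [-0.997  0.073 -0.001] z [ 0.001  0.001 -1.   ] q [ 0.63  0.18 -0.24  0.   -1.15 -0.71]
[254 185]
[286 144]
```

View pics/bar.png

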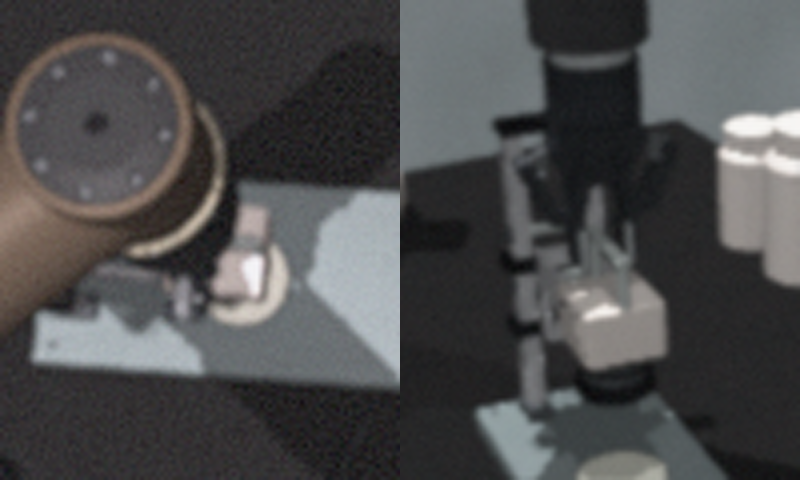

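The side crop shows the fingers either side of the lift bar near (605,250), with the pads reaching just above the housing. I'll close on the bar and lift.

```bash
python3 -m crank '[[0.0,[0,0,0],[0,0,0]],[0.0,[0,0,0],[0,0,0]],[0.0,[0,0,0],[0,0,0]],[0.0,[0,0,0],[0,0,0]],[0.0,[0,0,0.005],[0,0,0]],[0.0,[0,0,0.005],[0,0,0]]]' 80
python3 -m crank '[[0.0,[0,0,0.01],[0,0,0]],[0.0,[0,0,0.01],[0,0,0]],[0.0,[0,0,0.01],[0,0,0]],[0.0,[0,0,0.01],[0,0,0]],[0.0,[0,0,0.009],[0,0,0]],[0.0,[0,0,0],[0,0,0]],[0.0,[0,0,0],[0,0,0]],[0.0,[0,0,0],[0,0,0]]]' 80
```

```text
time_s: 4.5
tool_pos: [546.3, 160.3, 255.8]
tool_rot: [-0.681, 0.733, -0.002, 0.002]
wrist_force: [16.1, -4.2, -7.6]
opening: 9.3
grip_force: 77.9
time_s: 5.3
tool_pos: [546.2, 160.3, 304.8]
tool_rot: [-0.681, 0.733, -0.002, 0.002]
wrist_force: [16.5, -2.7, -6.1]
opening: 9.1
grip_force: 78.5
```

```bash
python3 -m crank '[[0.0,[0.003,0,-0.002],[0,0,0]],[0.0,[0,0,-0.002],[0,0,0]],[0.0,[0,0,-0.002],[0,0,0]],[0.0,[0,0,-0.002],[0,0,0]],[0.0,[0,0,-0.001],[0,0,0]],[0.0,[0,0,0],[0,0,0]],[0.0,[0,0,0],[0,0,0]]]'
```

```text
time_s: 6.0
tool_pos: [546.4, 160.2, 296.0]
tool_rot: [-0.681, 0.732, -0.0, 0.001]
wrist_force: [3.9, -1.7, 2.5]
opening: 9.2
grip_force: 79.8
```

```bash
python3 -m crank '[[0.0,[0,0,-0.001],[0,0,0]],[0.04,[0,0,0],[0,0,0]],[0.06,[0,0,0],[0,0,0]],[0.06,[0,0,0],[0,0,0]],[0.06,[0,0,0.03],[0,0,0]],[0.06,[0,0,0.04],[0,0,0]],[0.06,[0,0,0.03],[0,0,0]],[0.06,[0,0,0],[0,0,0]],[0.06,[0,0,0],[0,0,0]],[0.06,[0,0,0],[0,0,0]]]'
python3 - <<'E'
from h import *
im=[]
for n in("top","side"):
    c=optics.camera(n)
    x,y=(200,140) if n=="top" else(230,85); im.append(cv2.resize(c['frame'][y:y+120,x:x+100,::-1],(400,480),interpolation=cv2.INTER_CUBIC))
cv2.imwrite("pics/hang.png",np.hstack(im)); print(proj(c,(546,159,294)),proj(c,(546,159,244)))
E
```

```text
time_s: 7.0
tool_pos: [545.5, 160.3, 392.9]
tool_rot: [-0.681, 0.732, 0.0, -0.001]
wrist_force: [-0.1, 0.2, 0.2]
opening: 60.0
grip_force: 0.0
[286.32926353 130.7122008 ] [287.25631744 145.25922092]
```

View pics/hang.png

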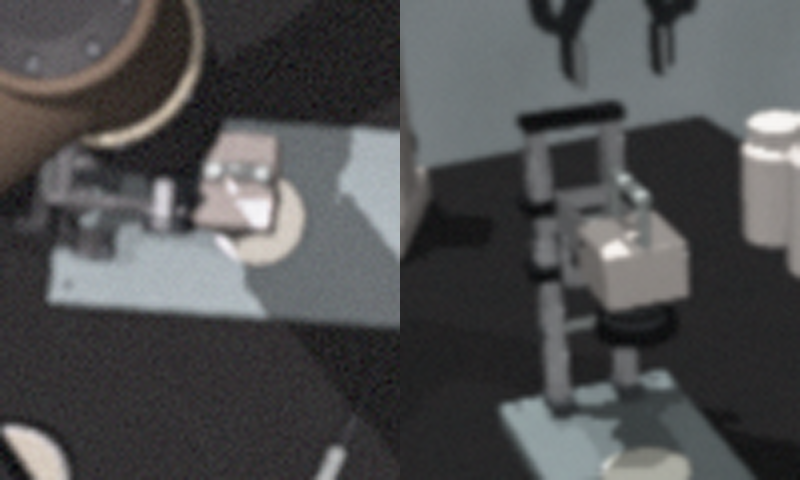

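The side crop shows the bar at image pixel (287,132), as predicted for the raised head (286,131), so it hangs on the next rung. On to the dish.

```bash
python3 -m crank '[[0.076,[-0.002,-0.042,0],[0,0,0.02]],[0.076,[-0.002,-0.042,0],[0,0,0.02]],[0.076,[-0.002,-0.042,0],[0,0,0.02]],[0.076,[-0.002,-0.042,0],[0,0,0.02]],[0.076,[-0.002,-0.042,0],[0,0,0.02]],[0.076,[-0.002,-0.042,0],[0,0,0.02]],[0.076,[-0.002,-0.042,0],[0,0,0.02]],[0.076,[-0.002,-0.042,0],[0,0,0.02]],[0.076,[-0.002,-0.042,0],[0,0,0.02]],[0.076,[-0.002,-0.039,0],[0,0,0.02]],[0.076,[0,0,-0.045],[0,0,0]],[0.076,[0,0,-0.045],[0,0,0]],[0.076,[0,0,-0.045],[0,0,0]],[0.076,[0,0,-0.045],[0,0,0]],[0.076,[0,0,-0.045],[0,0,0]],[0.076,[0,0,-0.045],[0,0,0]],[0.076,[0,0,0],[0,0,0]]]' 30
python3 - <<'E'
from h import *
o,M=state()
c=optics.camera("side");p=proj(c,o['tool_pos']);print(p)
cv2.imwrite("pics/box.png",cv2.resize(c['frame'][215:315,290:410,::-1],(720,600),interpolation=cv2.INTER_CUBIC))
print(models.trace("side","dish")[0]['bbox'])
E
```

```text
time_s: 8.8
tool_pos: [521.3, -255.6, 117.7]
tool_rot: [0.75, -0.661, -0.005, 0.003]
wrist_force: [-1.3, -0.4, -1.0]
opening: 76.1
grip_force: 0.0
t 8.8 pos [ 521.3 -255.6  117.7] F [-1.3 -0.4 -1. ] open 76.1 grip 0.0
 yax ang -3.016 y [-0.992 -0.125  0.012] z [-0.012  0.003 -1.   ] q [-0.12  0.33 -0.36 -0.   -0.89  0.25]
[347.45995584 247.58484958]
[382.9, 304.5, 21.4, 25.7]
```

View pics/box.png

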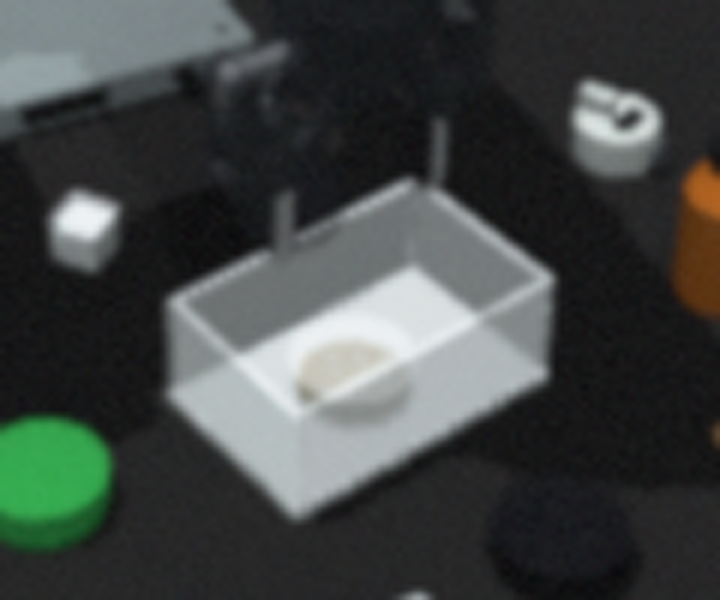

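```bash
python3 - <<'E'
from h import *
c=optics.camera("side"); print(atz(c,290+351/6-.4,215+368/6-.4,14)); state()
E
python3 -m crank '[[0.076,[0,0,0],[0,0,0]],[0.076,[0,0,0],[0,0,0]]]'
```

```text
[ 528.08701468 -252.36256275   14.        ]
t 8.95 pos [ 527.1 -257.   125.9] F [-0.7 -0.2  1.7] open 76.1 grip 0.0
 yax ang -3.014 y [-0.992 -0.127 -0.001] z [ 0.001 -0.001 -1.   ] q [-0.12  0.32 -0.35  0.   -0.9   0.25]
time_s: 9.15
tool_pos: [527.2, -256.9, 126.6]
tool_rot: [0.751, -0.661, 0.002, -0.001]
wrist_force: [0.8, 0.7, -0.6]
opening: 75.8
grip_force: 0.0
```

```bash
python3 -m crank '[[0.076,[0,0.002,-0.04],[0,0,0]],[0.076,[0,0,-0.03],[0,0,0]],[0.076,[0,0,-0.015],[0,0,0]],[0.076,[0,0,-0.01],[0,0,0]],[0.076,[0,0,-0.005],[0,0,0]],[0.076,[0,0,0],[0,0,0]],[0.04,[0,0,0],[0,0,0]],[0.04,[0,0,0],[0,0,0]],[0.04,[0,0,0],[0,0,0]],[0.04,[0,0,0],[0,0,0]]]' 25
```

```text
time_s: 10.15
tool_pos: [526.9, -254.8, 25.5]
tool_rot: [0.751, -0.661, 0.001, -0.001]
wrist_force: [-1.0, 1.0, 6.2]
opening: 59.1
grip_force: 26.4
```

```bash
python3 -m crank '[[0.04,[0,0,0.01],[0,0,0]],[0.04,[0,0,0.03],[0,0,0]],[0.04,[0,0,0.04],[0,0,0]],[0.04,[0,0,0.04],[0,0,0]],[0.04,[0,0.02,0],[0,0,-0.01]],[0.04,[0.001,0.03,0],[0,0,-0.02]],[0.04,[0.001,0.035,0],[0,0,-0.03]],[0.04,[0.002,0.035,0],[0,0,-0.03]],[0.04,[0.002,0.035,0],[0,0,-0.03]],[0.04,[0.001,0.035,0],[0,0,-0.03]],[0.04,[0.001,0.035,0],[0,0,-0.03]],[0.04,[0.001,0.033,0],[0,0,-0.02]],[0.04,[0.001,0.025,-0.02],[0,0,-0.01]],[0.04,[0,0.015,-0.02],[0,0,0]],[0.04,[0,0,-0.02],[0,0,0]],[0.04,[0,0,0],[0,0,0]],[0.04,[0,0,0],[0,0,0]]]'
python3 - <<'E'
from h import *
state()
c=optics.camera("side")
cv2.imwrite("pics/ledge.png",cv2.resize(c['frame'][150:250,230:350,::-1],(720,600),interpolation=cv2.INTER_CUBIC))
E
```

```text
time_s: 11.85
tool_pos: [536.0, 43.2, 84.9]
tool_rot: [-0.677, 0.736, -0.0, -0.0]
wrist_force: [0.5, -0.2, -0.6]
opening: 59.0
grip_force: 27.3
t 11.85 pos [536.   43.2  84.9] F [ 0.5 -0.2 -0.6] open 59.0 grip 27.3
 yax ang 3.059 y [-0.997  0.083  0.   ] z [-0. -0. -1.] q [ 0.45  0.3  -0.5   0.   -0.77 -0.53]
```

View pics/ledge.png

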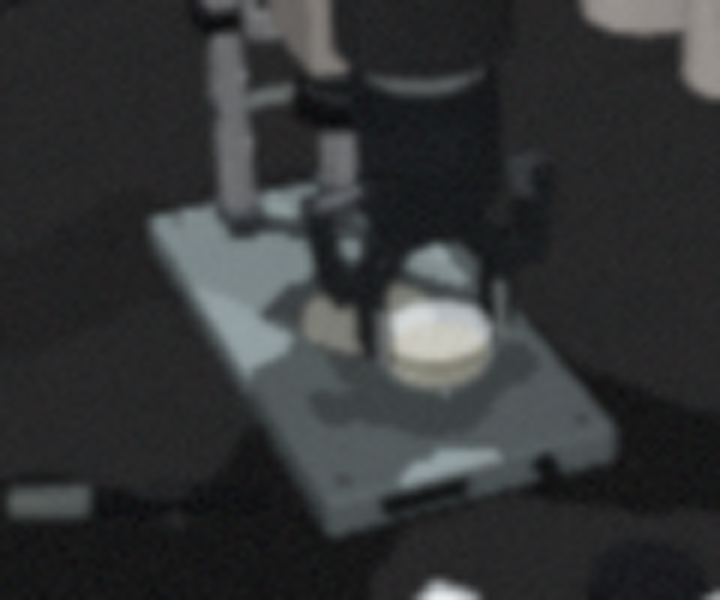

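The dish is held level above the ledge, its middle at crop (440,345). Lowering.

```bash
python3 -m crank '[[0.04,[0,0,-0.015],[0,0,0]],[0.04,[0,0,-0.015],[0,0,0]],[0.04,[0,0,-0.005],[0,0,0]],[0.04,[0,0,-0.003],[0,0,0]],[0.04,[0,0,-0.001],[0,0,0]],[0.04,[0,0,0],[0,0,0]],[0.04,[0,0,0],[0,0,0]]]'
python3 -m crank '[[0.04,[0,0,-0.001],[0,0,0]],[0.04,[0,0,0],[0,0,0]]]'
```

```text
time_s: 12.6
tool_pos: [536.4, 43.5, 45.9]
tool_rot: [-0.677, 0.736, -0.0, 0.0]
wrist_force: [-0.7, -0.6, 0.9]
opening: 58.9
grip_force: 27.3
time_s: 12.8
tool_pos: [536.4, 43.5, 45.5]
tool_rot: [-0.677, 0.736, -0.0, 0.0]
wrist_force: [-3.1, 0.1, 9.9]
opening: 59.1
grip_force: 28.1
```

```bash
python3 -m crank '[[0.08,[0,0,0],[0,0,0]],[0.08,[0,0,0],[0,0,0]],[0.08,[0,0,0],[0,0,0]],[0.08,[0,0,0],[0,0,0]],[0.08,[0,0,0.01],[0,0,0]],[0.08,[0,0,0.03],[0,0,0]],[0.08,[0,0,0.04],[0,0,0]],[0.08,[0,-0.01,0.01],[0.094,-0.008,0]],[0.08,[0,-0.01,0],[0.094,-0.008,0]],[0.08,[0,-0.01,0],[0.094,-0.008,0]],[0.08,[0,-0.01,0],[0.094,-0.008,0]],[0.08,[0,-0.01,0],[0.094,-0.008,0]],[0.08,[0,0,0],[0.094,-0.008,0]],[0.08,[0,0,0],[0.094,-0.008,0]],[0.08,[0,0,0],[0.094,-0.008,0]],[0.08,[0,0,0],[0,0,0]],[0.08,[0,0,0],[0,0,0]],[0.08,[0,0,0],[0,0,0]]]'
python3 - <<'E'
from h import *
o,M=state()
for n in("top","side"):
    c=optics.camera(n)
    for r in models.trace(n,"dish"):
        b=r['bbox']; print(n,round(r['conf'],2),b,atz(c,b[0],b[1],34))
    x,y=(240,150) if n=="top" else(230,150)
    im=cv2.resize(c['frame'][y:y+100,x:x+66,::-1],(396,600),interpolation=cv2.INTER_CUBIC) if n=="top" else np.hstack([im,cv2.resize(c['frame'][y:y+100,x+20:x+86,::-1],(396,600),interpolation=cv2.INTER_CUBIC)])
cv2.imwrite("pics/tilt.png",im)
E
```

```text
time_s: 14.6
tool_pos: [536.2, -6.3, 134.9]
tool_rot: [-0.63, 0.684, 0.248, 0.271]
wrist_force: [-0.4, 0.0, 0.4]
opening: 80.0
grip_force: 0.0
t 14.6 pos [536.2  -6.3 134.9] F [-0.4  0.   0.4] open 80.0 grip 0.0
 yax ang 3.059 y [-0.997  0.083 -0.002] z [ 0.058  0.681 -0.73 ] q [-0.21  0.4  -0.15 -0.79 -1.26  0.48]
top 0.64 [385.7, 243.1, 17.6, 17.9] [ 372.4288913 -257.7293617   34.       ]
top 0.61 [300.6, 195.4, 17.4, 18.4] [538.32979513  30.65321241  34.        ]
top 0.53 [224.0, 186.1, 11.2, 5.2] [573.02363535 295.55774482  34.        ]
top 0.21 [421.2, 153.2, 27.4, 26.3] [ 683.54564344 -391.41852651   34.        ]
side 0.87 [298.6, 295.1, 21.0, 24.9] [ 369.50448811 -269.18727509   34.        ]
side 0.75 [336.9, 247.4, 21.9, 16.8] [ 552.18848701 -150.93151344   34.        ]
side 0.74 [384.8, 302.1, 23.0, 21.6] [ 545.22754178 -394.15603134   34.        ]
side 0.67 [302.7, 219.1, 20.0, 16.0] [530.17844012  31.73655199  34.        ]
```

View pics/tilt.png

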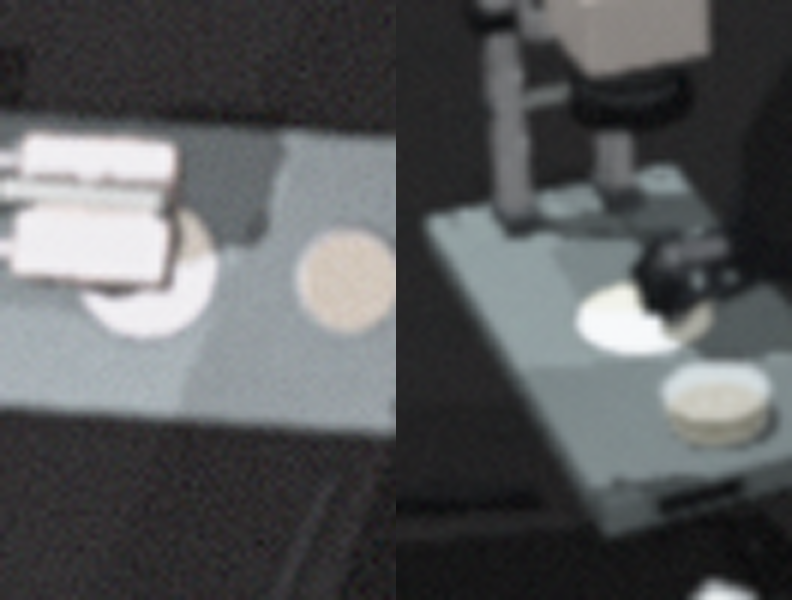

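The dish stands upright on the ledge, at (297,196) in the top view and (303,217) in the side view. The white window's visible arc in the top view gives its centre near (265,195).

```bash
python3 - <<'E'
from h import *
T=optics.camera("top");S=optics.camera("side")
a,b=(297.4,196.4),(303.1,216.8)
print("dish",atz(T,*a,36),atz(S,*b,34),tri(T,a,S,b))
print("win top",atz(T,264.9,194.9,24))
# fit circle to white window pixels in both views
for n,c in(("top",T),("side",S)):
    g=c['frame'].astype(int).min(2); H,W=g.shape
    pr=proj(c,(546,158,24)); yy,xx=np.mgrid[:H,:W]; 
    R=np.array([atz(c,x,y,24)[:2] for y,x in zip(yy[int(pr[1])-20:int(pr[1])+20,int(pr[0])-25:int(pr[0])+25].ravel(),xx[int(pr[1])-20:int(pr[1])+20,int(pr[0])-25:int(pr[0])+25].ravel())])
    gg=g[int(pr[1])-20:int(pr[1])+20,int(pr[0])-25:int(pr[0])+25].ravel(); m=gg>195
    P=R[m]; print(n,pr,m.sum(),"x",P[:,0].min(),P[:,0].max(),"y",P[:,1].min(),P[:,1].max())
E
```

```text
dish [534.71620063  41.56932148  36.        ] [537.32527806  43.17782203  34.        ] (array([535.5487843 ,  41.29772812,  35.52817711]), np.float64(1.6444270383469386))
win top [542.40416377 154.54035058  24.        ]
top [263.90892298 193.8779018 ] 690 x 507.1886837312692 620.0289310388059 y 119.50769590548569 249.05068097165
side [291.00849373 202.75097304] 182 x 508.61777901919896 574.331644393248 y 54.84450493019881 198.4944549972937
```

```bash
python3 -m crank '[[0.08,[0,0.01,-0.03],[0,0,0]],[0.08,[0,0.012,-0.025],[0,0,0]],[0.08,[0,0.01,-0.018],[0,0,0]],[0.08,[0,0.006,-0.008],[0,0,0]],[0.08,[0,0.004,-0.005],[0,0,0]],[0.08,[0,0,0],[0,0,0]],[0.08,[0,0,0],[0,0,0]]]' 25
python3 -c "
from h import *
state()"
```

```text
time_s: 15.6
tool_pos: [536.5, 35.1, 49.1]
tool_rot: [-0.63, 0.684, 0.248, 0.272]
wrist_force: [0.4, -0.7, 0.7]
opening: 80.2
grip_force: 0.0
t 15.6 pos [536.5  35.1  49.1] F [ 0.4 -0.7  0.7] open 80.2 grip 0.0
 yax ang 3.058 y [-0.997  0.083 -0.003] z [ 0.059  0.682 -0.729] q [-0.16  0.51 -0.22 -0.87 -1.11  0.59]
```

```bash
python3 -m crank '[[0.08,[0,0,-0.001],[0,0,0]],[0.04,[0,0,0],[0,0,0]],[0.04,[0,0,0],[0,0,0]],[0.04,[0,0,0],[0,0,0]],[0.04,[0,0,0],[0,0,0]]]' 25
python3 -m crank '[[0.04,[0,0,0.003],[0,0,0]],[0.04,[0,0,0.003],[0,0,0]],[0.04,[0,0,0],[0,0,0]],[0.04,[0,0,0],[0,0,0]]]'
python3 - <<'E'
from h import *
state()
c=optics.camera("side")
cv2.imwrite("pics/grip2.png",cv2.resize(c['frame'][160:240,265:345,::-1],(560,560),interpolation=cv2.INTER_CUBIC))
E
```

```text
time_s: 16.1
tool_pos: [536.3, 35.0, 48.0]
tool_rot: [-0.63, 0.684, 0.249, 0.272]
wrist_force: [-0.8, -2.2, 6.1]
opening: 58.7
grip_force: 26.3
time_s: 16.5
tool_pos: [536.0, 35.4, 53.4]
tool_rot: [-0.63, 0.684, 0.249, 0.272]
wrist_force: [-0.4, -0.2, -0.1]
opening: 58.4
grip_force: 26.9
t 16.5 pos [536.   35.4  53.4] F [-0.4 -0.2 -0.1] open 58.4 grip 26.9
 yax ang 3.058 y [-0.997  0.083 -0.001] z [ 0.058  0.683 -0.728] q [-0.16  0.5  -0.22 -0.87 -1.11  0.58]
```

View pics/grip2.png

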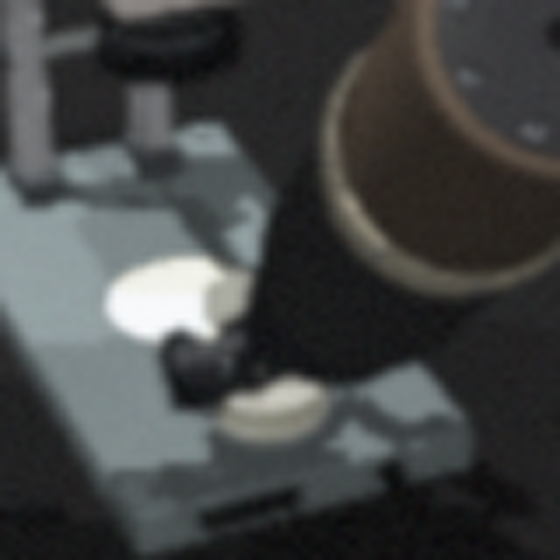

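The dish is held level in the slanted grip at crop (275,410). I'll slide in towards the window.

```bash
python3 -m crank '[[0.04,[0.001,0.01,0],[0,0,0]],[0.04,[0.001,0.015,0],[0,0,0]],[0.04,[0.001,0.015,0],[0,0,0]],[0.04,[0.002,0.015,0],[0,0,0]],[0.04,[0.001,0.015,0],[0,0,0]],[0.04,[0,0,0],[0,0,0]]]'
python3 -m crank '[[0.04,[0.001,0.015,0],[0,0,0]],[0.04,[0.001,0.015,0],[0,0,0]],[0.04,[0.001,0.01,0],[0,0,0]],[0.04,[0.0005,0.005,0],[0,0,0]],[0.04,[0,0,-0.002],[0,0,0]],[0.04,[0,0,-0.002],[0,0,0]],[0.04,[0,0,0],[0,0,0]],[0.04,[0,0,0],[0,0,0]]]'
```

```text
time_s: 17.15
tool_pos: [541.8, 108.0, 53.6]
tool_rot: [-0.63, 0.683, 0.249, 0.272]
wrist_force: [0.3, -0.2, -0.4]
opening: 58.5
grip_force: 27.0
time_s: 17.95
tool_pos: [545.5, 149.9, 49.1]
tool_rot: [-0.629, 0.684, 0.249, 0.271]
wrist_force: [-0.1, -1.0, -0.5]
opening: 58.4
grip_force: 27.0
```

```bash
python3 -m crank '[[0.04,[0,0,-0.0015],[0,0,0]],[0.04,[0,0,0],[0,0,0]],[0.08,[0,0,0],[0,0,0]],[0.08,[0,0,0],[0,0,0]],[0.08,[0,0,0],[0,0,0]],[0.08,[0,0,0],[0,0,0]],[0.08,[-0.001,-0.01,0.004],[0,0,0]],[0.08,[-0.001,-0.02,0.01],[0,0,0]],[0.08,[-0.002,-0.03,0.015],[0,0,0]],[0.08,[-0.002,-0.03,0.02],[0,0,0]],[0.08,[-0.002,-0.03,0.025],[0,0,0]],[0.08,[-0.002,-0.03,0.03],[0,0,0]],[0.08,[0,-0.03,0.03],[0,0,0]],[0.08,[0,0,0],[0,0,0]],[0.08,[0,0,0],[0,0,0]]]'
python3 - <<'E'
from h import *
state(); o=[]
for n in("top","side"):
    c=optics.camera(n)
    for r in models.trace(n,"dish"):
        b=r['bbox']; X=atz(c,b[0],b[1],34)
        if abs(X[1]-158)<60: print(n,round(r['conf'],2),b,X)
    x,y=(230,160) if n=="top" else(250,130)
    o.append(cv2.resize(c['frame'][y:y+90,x:x+66,::-1],(396,540),interpolation=cv2.INTER_CUBIC))
cv2.imwrite("pics/final.png",np.hstack(o))
print("expect window centre side",proj(c,(546.4,158.5,24)),"dish mid",proj(c,(546.4,158.5,34)))
E
```

```text
time_s: 19.45
tool_pos: [535.6, -30.7, 182.6]
tool_rot: [-0.629, 0.684, 0.248, 0.272]
wrist_force: [-0.1, 0.6, -1.0]
opening: 79.7
grip_force: 0.0
t 19.45 pos [535.6 -30.7 182.6] F [-0.1  0.6 -1. ] open 79.7 grip 0.0
 yax ang 3.056 y [-0.996  0.085 -0.003] z [ 0.061  0.682 -0.729] q [-0.25  0.35 -0.1  -0.77 -1.35  0.43]
top 0.6 [268.8, 198.4, 13.6, 11.0] [528.88755073 139.91130706  34.        ]
side 0.44 [288.6, 201.7, 20.1, 10.4] [535.26609225 153.72067387  34.        ]
expect window centre side [291.05137548 202.65677126] dish mid [290.90078472 200.25860712]
```

View pics/final.png

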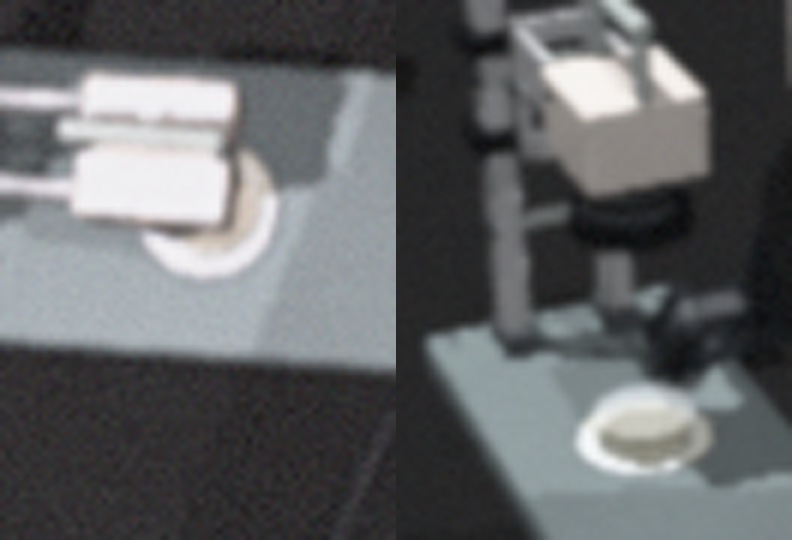

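In both final views the dish stands upright inside the white window. The side view puts the dish middle at crop column 647 and the window at 645, and the top view shows a white rim all round the visible part. The head still hangs on the raised rung, and the gripper is clear.

```bash
python3 -c "
from h import *
print(job.finish_job())"
```

```text
the job is handed in; nothing more can be done
None
```

The job is handed in: the camera head hangs on the next rung up, and the dish went from its box to the front ledge and now stands upright on the light window, about 5 mm or less off centre by the last pictures; no verdict came back.

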